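# Load the large cell into the counter's cell tester

### The arm

A 7-joint arm with a two-finger parallel gripper is mounted at the origin on the work surface. World frame = base frame: x ahead of the robot, y to its left, z up, the work surface at z = 0. Lengths are in m, angles in degrees, forces in N, time in s.
With the tool pointing down it reaches from about 0.425 to 0.875 m from the base axis. Payload 4.7 kg.
Tool frame: the origin (TCP) lies on the mounting face of the last link; the fingertips stand 182 mm ahead of it and the grasp point (between the pads) lies 164 mm ahead of it; z points along the fingers, x is the direction in which the jaws open and shut, and the axes are right-handed (so a half turn about z gives the same grasp; the last joint's range is limited). The gripper opens to 87 mm and grips with 3 to 60 N. Pads are 19 mm wide; open, the fingers measure 117 mm over their backs; the gripper's body (75 mm by 190 mm) begins 51 mm behind the grasp point.
Start: joints at [75.063, 18.392, -4.016, 83.108, 1.295, 78.541, -3.26], TCP at [0.176, -0.626, 0.405] pointing down, gripper open.
Joint ranges: [-163.93, 163.93], [-17.29, 119.83], [-79.2, 71.16], [3.27, 140.29], [-89.18, 269.18], [5.43, 117.66], [-154.24, 154.24]. Speed limits (degrees/s): [147.25, 147.25, 180, 180, 180, 180, 180].

### API

Orientations are given as [roll, pitch, yaw] about the fixed x, y, z axes, in that order (R = Rz(yaw) Ry(pitch) Rx(roll)).
In Python, from cell import status, cams, env, outline_of, landmark_of gives the robot as it stands. The module is installed in compiled form; this text tells all that it offers.
- The arm moves only by the tool jog_arm, never from a script. Its argument "rows" is a list of rows, each a list of 7 numbers: the closure, from 0 (fully open) to 1 (shut), then the shift along the tool's x, y, z in m, then the turn, a rotation vector about the tool's x, y, z in degrees. A call has 1 to 12 rows; each row shifts and turns the commanded pose from where the row before left it, along the tool's axes as they then stand; what a row does not reach is not made up. A row lasts 1/12 s, in which the tool goes at most 41.7 mm and 7.16 degrees, less where a joint would pass 70% of its speed; a pose out of reach is approached as far as the arm can. A call with a gripper value outside its range is refused whole. The fingers move at their own pace and stop on an object; "grip_force" is the grip in N (left out, the last holds). Time passes only in rows, so rows that do not move let the fingers close. It gives the time, the measured TCP pose, the force and the opening at its end, in the units of the state.
- status.get_obs(): the state, without advancing time (a new reading comes with each control period).
- cams.read_camera(name): name is "scene" or "side" or "wrist"; returns (picture, depth): 480x640x3 uint8, red, green, blue; 480x640 float32, m along the optical axis (not along the pixel's ray), 0 where there is no reading.
- cams.camera_params(name): a dict with "vfov" (degrees; the focal length in pixels is half the picture's height over the tangent of half this angle, whatever the lens; pixels are square), "cx", "cy" (the principal point, pixels), "k1" (the pictures are not rectified: a ray, as slopes to the right and down, at radius r is drawn at 1 + k1 r^2 times it, then the intrinsics apply), "eye" and "attitude" of the camera in the world. Camera axes: x right, y up, looking along -z (the intrinsics and any distortion apply to the point x, -y, -z); pixel columns grow to the right and rows downward; lengths in m; the calibration is good to about 2 mm. A picture is of the moment at which its call begins: read the wrist's pose just before it. camera_params takes no time and is no camera call; for the wrist camera it gives the pose at the moment of the call.
- env.sign_off(): hands the job in, once; it reports no verdict.
Trained networks look in the newest picture that a camera, given by its name, has taken for a name from the list of things; names that differ only in an ending like _2 or _b are one class to them, and where a whole thing is asked for, a point or a joint stands for the part that bears it (a point fixed in the world has none). Each returns a list of dicts, best first, with "conf" (0 to 1); they miss things now and then, are a little off and sometimes report something else, mostly with a low value. They report only what shows in the picture. A call takes as long as a camera call. They do not tell look-alikes from the thing itself.
- outline_of(camera, name): "pixels" (480x640 bool, what is visible of it) and "box" ([left, top, right, bottom] in pixels, round what is visible of it).
- landmark_of(camera, name): "position" ([row, column] in pixels: a listed point, or the origin of a listed thing).
The state is a dict: "time_s": time; "qpos": joint angles; "joint_velocities": joint speeds; "effort": joint torques, N m; "tool_pos": TCP position; "tool_rot": TCP orientation; "force": force on the tool from outside, world axes, zero at the start; "wrist_torque": the same for the moment, N m; "grip_width": finger opening in m.
Only numpy, scipy, OpenCV 4.12 (cv2) and the standard library are available. Lean on these libraries where they do the work, as an engineer would, in place of code of your own. Each camera call takes 0.05 s, during which the arm holds its last target. There are 200 camera calls.

### The job

Load the thickest of the three battery cells from the tray into the cell tester: push its flat end against the coil spring under the bridge, then bring the end with the raised nub down inside the far end wall, so that the cell lies level and fully home on its two rails, and let go. Feel for the spring and do not press the cell hard against the tester (35 N bends the contact); leave the other goods on the counter where they are.

Things in the scene. Friction and masses are not known exactly. Their poses are not given: they have to be found in the camera images.
- cell_center (a point): centre of the thick battery cell to load: dark cylinder 33 mm in diameter, 61.5 mm long including a steel nub (11 mm diameter, 2.5 mm long) on the middle of one end; 0.1 to 0.2 kg. x axis along the cell towards the nub; it may be rolled about x. It lies on two rails of a tray berth, centre 25 mm above the counter, sides free.
- cell_nub (a point): outer face of the thick cell's nub, 30.75 mm from the centre along x.
- tray: fixed tray, 90 (x) by 250 (y) by 4 mm, origin under its centre on the counter. Berths at y = -75, 0, +75 mm, each two round rails along x, 22 mm apart, tops at 12 mm; a cell lies along x in each, nub to +x. Which cell is in which berth changes.
- tester: fixed cell tester: grey base 220 (x) by 110 (y) by 25 mm high, origin under its centre, z up; gauge box 22 mm high on it at x = 77 to 107 mm. A white cell carriage stands on it, stiffly held, left by the last user up to 10 mm either way along the tester's x from its middle position: where it stands is NOT MEASURED and must be felt or seen. The tester points below are for its middle position.
- tester_seat (a point): centre of a seated cell if the carriage were in its middle (really up to 10 mm off along x); tester axes; z = 54 mm over the counter. The cell lies along x on two round rails (8 mm thick, 22 mm apart, 70 mm long), underside at z = 38 mm, nub to +x; the carriage below is 30 mm wide, so both sides are free for fingers down to z = 27 mm.
- tester_spring (a point): middle of the free spring contact's face if the carriage were in its middle (really up to 10 mm off): steel disc, 14 mm diameter, on a coil spring, facing +x. Moves 12.5 mm to -x, then a hard stop; 3 N at first touch plus 0.4 N per mm. Seated cell: pressed in 6 mm. 9 to 12 mm in, the nub end passes inside the far wall. Friction then holds the cell up: press it lightly down.
- tester_wall (a point): top edge of the far end wall's inner face (+x end, takes the nub) if the carriage were in its middle (really up to 10 mm off): z = 54 mm, 30 mm wide, 6 mm thick.
- tester_bridge (a point): underside of the bridge over the spring end, its edge towards +x, if the carriage were in its middle (really up to 10 mm off): z = 82 mm, 3 mm thick: a tongue 20 mm wide, 10 mm long, then to -x a crossbar on legs 40 mm apart. The cell goes in below it flat end first, nub end raised 17 to 22 degrees, sliding down along its own axis so that its underside passes over the far wall.
- small_a_center (a point): smaller battery cell, same dark finish (26 mm diameter, 50 mm long), a bystander lying in another berth of the tray. The point is its centre; its x axis runs along the cell.
- small_b_center (a point): smaller battery cell, same dark finish (26 mm diameter, 50 mm long), a bystander lying in another berth of the tray. The point is its centre; its x axis runs along the cell.
- coupling_center (a point): bystander: grey plastic pipe coupling standing upright, 42 mm diameter, 40 mm high; its centre.
- tape_center (a point): bystander: yellow tape measure, 70 by 40 by 64 mm high; its centre.
Mind the look-alikes: they are no part of the job. Leave any blue or pink look-alike of the part that bears cell_center alone.

How it is judged (in metres and radians):
At the end, for the whole second after the job is handed in: The thick cell rests in the tester between the spring and the far wall, nub end at the far wall, its centre 52 to 57 mm above the counter (54 when fully home), within 4 mm of the tester's centre line and 0.06 rad of its x axis, at rest (z of cell_center in the frame of tester between 0.052 and 0.057 m and y of cell_center in the frame of tester between -0.004 and 0.004 m and x of cell_center in the frame of tester between -0.018 and 0.012 m and x of cell_nub in the frame of tester above 0.01 m and angle between the x axis of cell_center and the x axis of tester, either way round below 0.06 rad and linear speed of cell below 0.01 m/s); the robot touches nothing.
It fails at once if the cell is pressed against the tester with more than 35 N (contact force between cell and tester above 35 N).
It fails at once if bystander small_a is moved by more than 30 mm (distance of small_a_center from where it was at the start of the episode above 0.03 m).
It fails at once if bystander small_b is moved by more than 30 mm (distance of small_b_center from where it was at the start of the episode above 0.03 m).
It fails at once if bystander coupling is moved by more than 30 mm (distance of coupling_center from where it was at the start of the episode above 0.03 m).
It fails at once if bystander tape is moved by more than 30 mm (distance of tape_center from where it was at the start of the episode above 0.03 m).
It also fails if it takes over 45 s, if anything falls off the work surface, if the arm or the gripper's body presses on something with over 40 N, if the wrist force passes 120 N, or if a joint passes its speed limit or range.

## Working session

There is one attempt and no reset: what is moved stays moved. The work goes in short steps, Python scripts to look and compute and a tool call to move; the robot and the scene stay as the last step left them, time stands still between calls to the robot, and variables do not carry over. Pictures are saved under pics/ and viewed, about 8 in all and at most 12, crops included, and the job is handed in when it is done.

Besides the shell and the picture viewer there is one more tool, called after ">>>" in YAML: its name, and indented under it one key for each argument. jog_arm: Moves the arm, as the interface text tells. Its arguments: {"type":"object","properties":{"rows":{"type":"array"},"grip_force":{"type":"number"}},"required":["rows"]}

```bash
ls; mkdir -p pics
cat > h.py <<'E'
import numpy as np, cv2
from scipy.spatial.transform import Rotation as R
from cell import status, cams, env, outline_of, landmark_of
def rot(a):
    a=np.array(a,float)
    if a.shape==(3,3): return a
    if a.size==4: return R.from_quat(a).as_matrix()
    return R.from_euler('xyz',a,degrees=True).as_matrix()
def shot(name,fn=None):
    p=cams.camera_params(name); im,d=cams.read_camera(name)
    if fn: cv2.imwrite('pics/'+fn,im[:,:,::-1])
    return p,im,d
def rays(p,px):  # px (N,2) [row,col] -> slopes right,down
    px=np.atleast_2d(px).astype(float); f=240/np.tan(np.radians(p['vfov'])/2)
    K=np.array([[f,0,p['cx']],[0,f,p['cy']],[0,0,1]])
    xd=np.c_[(px[:,1]-p['cx'])/f,(px[:,0]-p['cy'])/f]; x=xd.copy()
    for _ in range(30): x=xd/(1+p['k1']*(x**2).sum(1,keepdims=True))
    return x
def world(p,px,d):
    s=rays(p,px); d=np.asarray(d,float).reshape(-1,1)
    return (rot(p['attitude'])@(np.c_[s[:,0],-s[:,1],-np.ones(len(s))]*d).T).T+np.array(p['eye'])
def onz(p,px,z):
    s=rays(p,px); v=(rot(p['attitude'])@np.c_[s[:,0],-s[:,1],-np.ones(len(s))].T).T
    e=np.array(p['eye']); return e+v*((z-e[2])/v[:,2])[:,None]
def proj(p,P):
    c=(np.atleast_2d(P)-np.array(p['eye']))@rot(p['attitude']); s=np.c_[c[:,0],-c[:,1]]/-c[:,2:3]
    s=s*(1+p['k1']*(s**2).sum(1,keepdims=True)); f=240/np.tan(np.radians(p['vfov'])/2)
    return np.c_[s[:,1]*f+p['cy'],s[:,0]*f+p['cx']]
E
python3 - <<'E'
from h import *
print(status.get_obs())
for c in ['scene','side','wrist']:
    p,im,d=shot(c,c+'0.png'); print(c,p)
    for n in ['cell_center','cell_nub','tray','tester','tester_seat','tester_spring','tester_wall','tester_bridge','small_a_center','coupling_center','tape_center']:
        r=landmark_of(c,n)
        for q in r[:4]:
            if q['conf']<.3: continue
            rr=np.array(q['position']); i,j=np.clip(rr.astype(int),0,[479,639])
            print(n,round(q['conf'],2),rr.round(1),world(p,rr,d[i,j])[0].round(3))
a=[cv2.imread(f'pics/{c}0.png') for c in ['scene','side']]
cv2.imwrite('pics/both.png',cv2.resize(np.vstack(a),(600*640//960*2//2,600)))
E
```

```text
pics
{'time_s': 0.0, 'qpos': array([75.06222746, 18.43787518, -4.0149842 , 83.17519818,  1.29359856,
       78.53918836, -3.26034205]), 'joint_velocities': array([-0.02768612,  0.06287445, -0.00390398,  0.12750635, -0.02435461,
       -0.01008752,  0.06829382]), 'effort': array([ 3.65706876e-05, -4.91291964e+01, -4.04178165e-01, -3.12527025e+01,
       -6.39840262e-02,  4.38999385e-02,  1.56584319e-04]), 'tool_pos': array([ 0.17630062, -0.62542016,  0.40367193]), 'tool_rot': array([ 1.79995492e+02,  1.07100883e-01, -7.42536167e+01]), 'force': array([ 0.23440506,  0.44314773, -0.30668388]), 'wrist_torque': array([0.03078888, 0.01566506, 0.00669511]), 'grip_width': 0.08707332643241057}
scene {'vfov': 45.73666324154743, 'cx': 324.5927502399811, 'cy': 243.60901195060677, 'k1': 0.029455896030756153, 'eye': array([ 1.06918025, -0.56960365,  0.59408155]), 'attitude': array([56.76401993,  1.43447205, 37.24853556])}
cell_center 0.78 [219.1 345.5] [0.526 0.188 0.038]
cell_center 0.68 [214.7 336.2] [0.5   0.192 0.037]
cell_center 0.66 [207.3 299.4] [0.411 0.189 0.027]
cell_center 0.66 [234.  41
[... 1343 characters left out ...]
97.7] [ 0.563 -0.231  0.054]
tester_seat 0.76 [180.3 381.6] [ 0.595 -0.235  0.025]
tester_spring 0.79 [184.6 369. ] [ 0.588 -0.154  0.073]
tester_spring 0.64 [402.  267.8] [0.524 0.284 0.03 ]
tester_wall 0.62 [172.6 394.5] [ 0.571 -0.235  0.053]
tester_bridge 0.86 [170.7 371.7] [ 0.596 -0.18   0.083]
small_a_center 0.6 [329.8 331.9] [0.507 0.135 0.032]
small_a_center 0.45 [362.7 302.3] [0.513 0.211 0.038]
tape_center 0.82 [228.3 223.6] [0.754 0.054 0.055]
wrist {'vfov': 70.9297541151671, 'cx': 321.57353394408943, 'cy': 237.44403610168834, 'k1': -0.009157882065451595, 'eye': array([ 0.24388306, -0.60656721,  0.38528212]), 'attitude': array([-1.48467160e+01, -3.35301847e-02, -7.42955753e+01])}
```

Run:
```python
import cv2,numpy as np
s=cv2.imread('pics/scene0.png');t=cv2.imread('pics/side0.png')
A=cv2.resize(s[160:420,130:480],(800,594))
B=cv2.resize(t[120:450,130:480],(636,600))
cv2.imwrite('pics/a.png',A);cv2.imwrite('pics/b.png',B)
```

```text
(no output)
```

View pics/a.png

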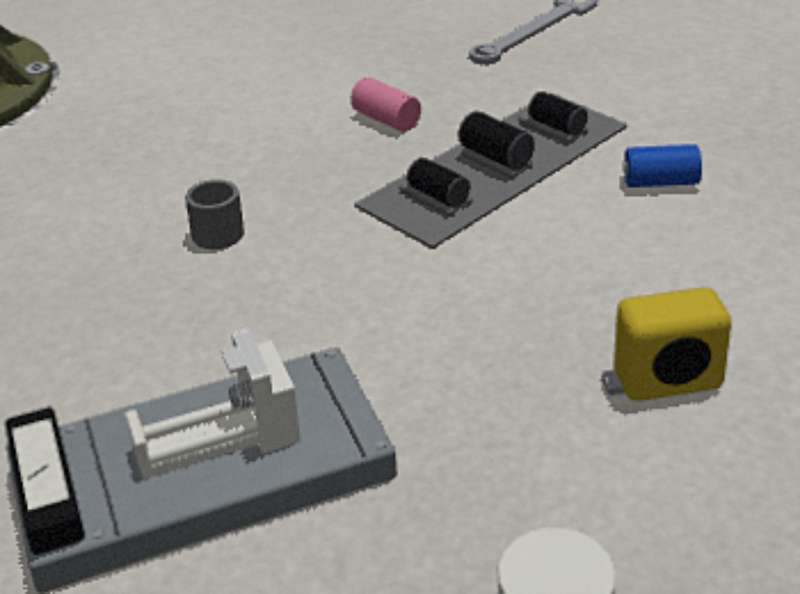

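View pics/b.png

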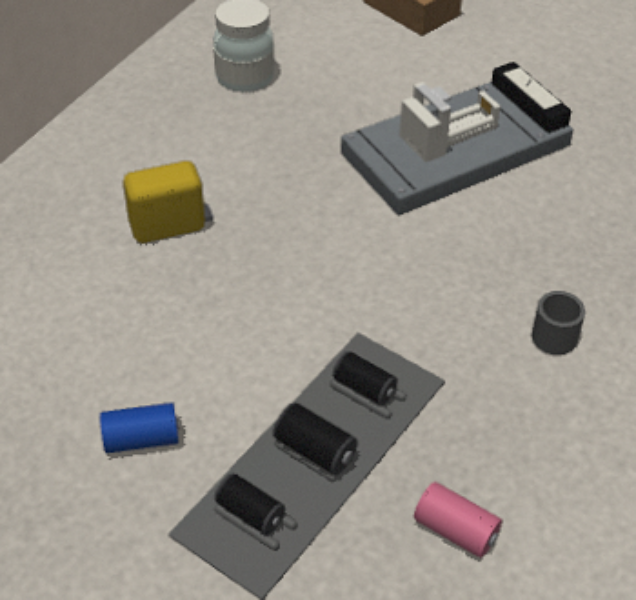

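The thick cell is the middle one of three dark cells in the tray: scene (213,347), side (361,304). It is visibly larger than its two neighbours, while the blue and pink cells lie off the tray. Its nub points towards the pink one. The crops already enlarge it. The tester's bridge and spring are at the right, and the far wall is by the gauge.

```bash
cat > cloud.py <<'E'
from h import *
def cloud(c):
    p,im,d=shot(c); rr,cc=np.nonzero((d>0.05)&(d<2.5))
    return world(p,np.c_[rr,cc],d[rr,cc])
def rect(P):
    (c,s,a)=cv2.minAreaRect(P[:,:2].astype(np.float32)*1000); return np.round(c,1),np.round(s,1),round(a,2)
E
python3 - <<'E'
from cloud import *
for c in ['scene','side']:
    P=cloud(c); np.save(f'pc_{c}.npy',P)
    near=lambda x,y,r:np.hypot(P[:,0]-x,P[:,1]-y)<r
    f=P[near(.55,.0,.3)&(np.abs(P[:,2])<.006)]; print(c,'floor',np.median(f[:,2]))
    b=P[near(.57,-.2,.17)&(P[:,2]>.021)&(P[:,2]<.029)]; print('base',len(b),rect(b))
    k=P[near(.51,.2,.06)&(P[:,2]>.03)]; 
    k=P[near(*np.median(k[:,:2],0),.038)&(P[:,2]>.028)];print('cell',len(k),rect(k),k[:,2].max(),np.percentile(k[:,2],98))
    t=P[near(.51,.2,.18)&(P[:,2]>.0025)&(P[:,2]<.006)];print('tray',len(t),rect(t))
    cb=P[near(.57,-.2,.12)&(P[:,2]>.075)&(P[:,2]<.09)];print('bridge',len(cb),rect(cb),cb[:,2].max())
    cb=P[near(.57,-.2,.12)&(P[:,2]>.030)];print('carr',len(cb),rect(cb))
E
```

```text
scene floor 0.0010457690869436487
base 5879 (array([ 580.9, -202.9]), array([220.6, 114.4]), 59.93)
cell 385 (array([519.8, 196.2]), array([63.9, 32.2]), 0.72) 0.0451088631914115 0.04420092653659929
tray 2473 (array([510. , 201.3]), array([354. , 351.7]), 24.21)
bridge 324 (array([ 597.8, -173. ]), array([21.1, 52.5]), 60.3) 0.08810224218802443
carr 3544 (array([ 568.8, -223.9]), array([165.6, 103. ]), 60.27)
side floor 0.0009664017968263883
base 2883 (array([ 580.2, -201.1]), array([221.6, 114.4]), 59.91)
cell 877 (array([516.7, 201.8]), array([32.4, 61.7]), 83.92) 0.04608772081628831 0.044272336182486646
tray 7545 (array([513.5, 193.3]), array([355.7, 344.4]), 29.78)
bridge 193 (array([ 597.7, -170.8]), array([26.5, 51.2]), 71.05) 0.0888125158955817
carr 2082 (array([ 574.5, -208.1]), array([200.9, 100.5]), 60.06)
```

Run:
```python
from cloud import *
for c in ['scene','side']:
    p,im,d=shot(c)
    for n,z in [('tray',.004),('cell_center',None),('small_a_center',None)]:
        for q in outline_of(c,n)[:4]:
            if q['conf']<.3: continue
            rr,cc=np.nonzero(q['pixels'])
            P=onz(p,np.c_[rr,cc],.004) if z else world(p,np.c_[rr,cc],d[rr,cc])
            if not z: P=P[P[:,2]>.022]
            if len(P)<20: continue
            print(c,n,round(q['conf'],2),len(P),rect(P),np.percentile(P[:,2],98).round(4))
# tester-frame profile
a=np.radians(239.9);X=np.array([np.cos(a),np.sin(a)]);Y=np.array([-X[1],X[0]]);o=np.array([.5806,-.202])
for c in ['scene','side']:
    P=np.load(f'pc_{c}.npy'); x=(P[:,:2]-o)@X*1e3;y=(P[:,:2]-o)@Y*1e3;z=P[:,2]*1e3
    m=(abs(y)<30)&(x>-70)&(x<60)&(z>30)
    print(c)
    for lo in range(-60,56,3):
        k=m&(x>=lo)&(x<lo+3)
        if k.sum(): print(lo,k.sum(),'z',np.percentile(z[k],[2,50,98]).round(0),'y',np.percentile(y[k],[2,98]).round(0))
```

```text
scene tray 0.59 2290 (array([519.3, 198. ]), array([254.3,  96.8]), 83.45) 0.004
scene cell_center 0.85 469 (array([ 799.8, -166.2]), array([ 63.3, 968. ]), 37.47) 0.044
scene cell_center 0.72 365 (array([ 868.8, -144. ]), array([ 61.2, 938.9]), 28.94) 0.0354
scene cell_center 0.61 283 (array([ 735. , -165.4]), array([  56.7, 1047.4]), 42.69) 0.036
scene small_a_center 0.76 290 (array([ 795.8, -207.2]), array([ 49.3, 906.6]), 40.14) 0.0372
side tray 0.8 6883 (array([518.3, 200.1]), array([252.5,  93.9]), 83.71) 0.004
side cell_center 0.91 951 (array([388.9, 399.8]), array([ 60.3, 528.4]), 32.69) 0.044
side cell_center 0.74 766 (array([474.9, 451.9]), array([ 60. , 548.5]), 41.22) 0.0359
side cell_center 0.69 930 (array([320.6, 406. ]), array([ 63.8, 470.9]), 19.62) 0.0357
side cell_center 0.6 4947 (array([492. , 176.9]), array([223.3, 998.2]), 12.92) 0.0852
side small_a_center 0.84 532 (array([386.2, 367.5]), array([ 50.8, 586.2]), 27.89) 0.0366
scene
-60 24 z [35. 69. 72.] y [-18.  25.]
-57 92 z [32. 70. 72.] y [-21.  25.]
-54 99 z [33. 70. 72.] y [-21.  25.]
-51 92 z [32. 69. 72.] 
[... 1645 characters left out ...]
 36. 42.] y [-17. -11.]
-12 10 z [32. 39. 43.] y [-17.  -2.]
-9 14 z [31. 35. 42.] y [-15.   7.]
-6 20 z [31. 38. 42.] y [-16.   7.]
-3 25 z [30. 37. 45.] y [-16.  11.]
0 21 z [32. 37. 44.] y [-16.  12.]
3 21 z [32. 35. 43.] y [-17.  10.]
6 24 z [32. 39. 44.] y [-16.  11.]
9 16 z [33. 36. 42.] y [-18.  10.]
12 21 z [31. 37. 44.] y [-16.   8.]
15 18 z [30. 37. 43.] y [-17.  13.]
18 23 z [33. 38. 43.] y [-17.  11.]
21 14 z [32. 35. 42.] y [-16.  10.]
24 22 z [32. 37. 42.] y [-16.  11.]
27 19 z [31. 38. 42.] y [-17.   9.]
30 56 z [32. 44. 56.] y [-18.  11.]
33 62 z [32. 47. 55.] y [-17.  14.]
36 28 z [32. 52. 56.] y [-17.   8.]
39 5 z [38. 51. 53.] y [-16.  14.]
54 1 z [31. 31. 31.] y [-1. -1.]
```

>>> jog_arm:
  rows:
    - [0.4,0,0,0,0,0,-6.3]
    - [0.4,0,0,0,0,0,-6.3]
    - [0.4,0,0,0,0,0,-6.3]
    - [0.4,0,0,0,0,0,-6.3]
    - [0.4,0,0,0,0,0,-6.3]
    - [0.4,0,0,0,0,0,-6.3]
    - [0.4,0,0,0,0,0,-6.3]
    - [0.4,0.0086,-0.0355,0.002,0,0,0]
    - [0.4,0.0086,-0.0355,0.002,0,0,0]
    - [0.4,0.0086,-0.0355,0.002,0,0,0]
    - [0.4,0.0086,-0.0355,0.002,0,0,0]
    - [0.4,0.0086,-0.0355,0.002,0,0,0]

```text
time_s: 3.3
tool_pos: [0.3036, -0.4924, 0.3948]
tool_rot: [180.0, -0.0, -30.2]
force: [-0.0, -0.7, -0.4]
grip_width: 0.0525
```

>>> jog_arm:
  rows:
    - [0.4,0.0086,-0.0355,0.002,0,0,0]
    - [0.4,0.0086,-0.0355,0.002,0,0,0]
    - [0.4,0.0086,-0.0355,0.002,0,0,0]
    - [0.4,0.0086,-0.0355,0.002,0,0,0]
    - [0.4,0.0086,-0.0355,0.002,0,0,0]
    - [0.4,0.0086,-0.0355,0.002,0,0,0]
    - [0.4,0.0086,-0.0355,0.002,0,0,0]
    - [0.4,0.0086,-0.0355,0.002,0,0,0]
    - [0.4,0.0086,-0.0355,0.002,0,0,0]
    - [0.4,0.0086,-0.0355,0.002,0,0,0]
    - [0.4,0.0086,-0.0355,0.002,0,0,0]
    - [0.4,0,0,0,0,0,0]

```text
time_s: 4.3
tool_pos: [0.5847, -0.1952, 0.3726]
tool_rot: [-179.6, -0.0, -29.5]
force: [-0.4, 1.2, -0.5]
grip_width: 0.052
```

Run:
```python
from cloud import *
o=status.get_obs();print(o['time_s'],o['tool_pos'],o['tool_rot'],o['force'])
p,im,d=shot('wrist','w1.png')
rr,cc=np.nonzero(d>.1);P=world(p,np.c_[rr,cc],d[rr,cc]);np.save('pc_w1.npy',P)
b=P[(P[:,2]>.021)&(P[:,2]<.029)&(np.hypot(P[:,0]-.58,P[:,1]+.2)<.16)];print(rect(b))
a=np.radians(239.9);X=np.array([np.cos(a),np.sin(a)]);Y=np.array([-X[1],X[0]]);q=np.array([.5806,-.202])
x=(P[:,:2]-q)@X*1e3;y=(P[:,:2]-q)@Y*1e3;z=P[:,2]*1e3
k=(z>50)&(z<60)&(x>20)&(x<60)&(abs(y)<25);print('walltop x',np.percentile(x[k],[1,5,50,95,99]),'y',np.percentile(y[k],[2,98]),np.median(z[k]))
k=(z>80)&(z<92)&(x>-70)&(x<0)&(abs(y)<32);print('bridge x',np.percentile(x[k],[1,5,50,95,99]),'y',np.percentile(y[k],[2,98]),np.median(z[k]))
k=k&(x>-30);print('tongue y',np.percentile(y[k],[2,98]))
k=(z>38)&(z<48)&(x>-15)&(x<25)&(abs(y)<25);print('rails y',np.percentile(y[k],[2,98]),np.percentile(z[k],95))
```

```text
4.3 [ 0.58474142 -0.19518609  0.37259266] [-1.79613464e+02 -4.26770456e-03 -2.95072237e+01] [-0.43225157  1.19296572 -0.48615148]
(array([ 590.4, -186.4]), array([181.4, 110.3]), 60.04)
walltop x [32.15667353 32.47555705 35.17392261 38.70877401 39.02948166] y [-13.8085935   15.49612352] 54.170329859164035
bridge x [-43.54559266 -43.1734746  -36.34513589 -24.31546959 -22.68645875] y [-21.91697798  23.11925256] 85.31342718412371
tongue y [-9.09613336 10.33752988]
rails y [-13.44260843  15.27864716] 42.34243583672152
```

View pics/w1.png

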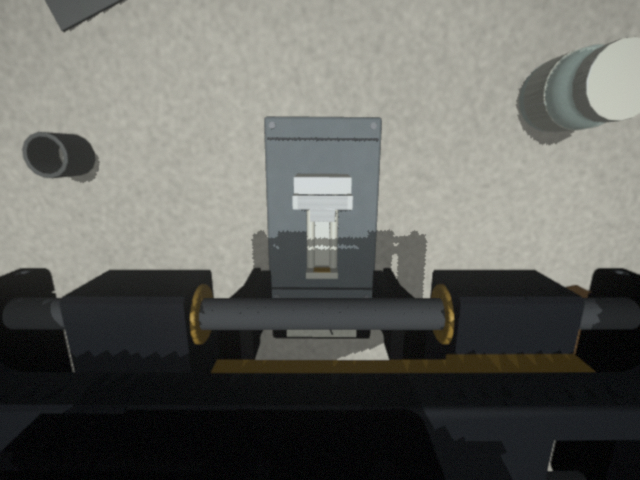

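The picture shows the tester with its bridge at about (200,322), rails below it and the wall at about (275,322). In tester axes the wall inner face is at x≈+32 mm, the bridge edge at about −23 mm and the centre line at y≈+0.7 mm. The tray comes next.

>>> jog_arm:
  rows:
    - [0.4,-0.023,-0.0281,0,0,0,0]
    - [0.4,-0.023,-0.0281,0,0,0,0]
    - [0.4,-0.023,-0.0281,0,0,0,0]
    - [0.4,-0.023,-0.0281,0,0,0,0]
    - [0.4,-0.023,-0.0281,0,0,0,0]
    - [0.4,-0.023,-0.0281,0,0,0,0]
    - [0.4,-0.023,-0.0281,0,0,0,0]
    - [0.4,-0.023,-0.0281,0,0,0,0]
    - [0.4,-0.023,-0.0281,0,0,0,0]
    - [0.4,-0.023,-0.0281,0,0,0,0]
    - [0.4,-0.023,-0.0281,0,0,0,0]
    - [0.4,0,0,0,0,0,6.7]

```text
time_s: 5.35
tool_pos: [0.5144, 0.1981, 0.3735]
tool_rot: [-179.8, 0.1, -36.3]
force: [-1.0, 0.8, -0.2]
grip_width: 0.0523
```

>>> jog_arm:
  rows:
    - [0.4,0,0,0,0,0,6.7]
    - [0.4,0,0,0,0,0,6.7]
    - [0.4,0,0,0,0,0,6.7]
    - [0.4,0,0,0,0,0,6.7]
    - [0.4,0,0,0,0,0,6.7]
    - [0.4,0,0,0,0,0,6.7]
    - [0.4,0,0,0,0,0,6.7]
    - [0.4,0,0,0,0,0,6.7]
    - [0.4,0,0,0,0,0,6.7]
    - [0.4,0,0,0.02,0,0,0]
    - [0.4,0,0,0.02,0,0,0]
    - [0.4,0,0,0,0,0,0]

```text
time_s: 6.35
tool_pos: [0.5162, 0.1887, 0.3293]
tool_rot: [179.7, -0.2, -97.2]
force: [-0.6, -0.8, -0.6]
grip_width: 0.0522
```

Run:
```python
from cloud import *
o=status.get_obs();print(o['time_s'],o['tool_pos'],o['tool_rot'],o['qpos'])
p,im,d=shot('wrist','w2.png')
rr,cc=np.nonzero(d>.1);P=world(p,np.c_[rr,cc],d[rr,cc]);np.save('pc_w2.npy',P)
k=P[(P[:,2]>.027)&(P[:,2]<.055)&(np.hypot(P[:,0]-.517,P[:,1]-.2)<.042)]
print(len(k),rect(k),np.percentile(k[:,2],[50,98]))
t=k[k[:,2]>.038];print('top',rect(t))
print(np.round([[q['conf'],*q['position'],*onz(p,q['position'],.025)[0]] for n in ('cell_center','cell_nub') for q in landmark_of('wrist',n)],3))
t=P[(P[:,2]>.002)&(P[:,2]<.006)&(np.hypot(P[:,0]-.518,P[:,1]-.2)<.14)];print('tray',rect(t))
```

```text
6.35 [0.51618254 0.18871789 0.32930537] [179.69435865  -0.19139214 -97.24656018] [  10.55768937   12.42884572  -37.41790623  101.90155085    8.05790344
   68.72647069 -126.44159226]
2702 (array([519.8, 199.2]), array([33. , 59.3]), 83.49) [0.0402053  0.04326942]
top (array([519.8, 199.3]), array([24.4, 59.1]), 82.73)
[[9.000e-01 7.970e+01 2.157e+02 6.460e-01 2.540e-01 2.500e-02]
 [7.400e-01 3.521e+02 3.178e+02 3.960e-01 2.070e-01 2.500e-02]
 [5.800e-01 2.241e+02 3.041e+02 5.230e-01 2.020e-01 2.500e-02]
 [7.200e-01 1.042e+02 2.455e+02 6.250e-01 2.340e-01 2.500e-02]
 [6.300e-01 2.608e+02 3.052e+02 4.900e-01 2.060e-01 2.500e-02]]
tray (array([528.4, 194.4]), array([269.1, 257.2]), 37.41)
```

View pics/w2.png

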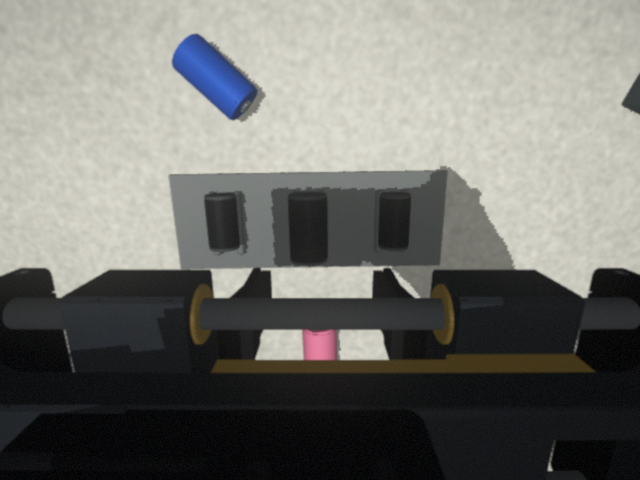

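Wrist view: the thick cell is the widest, at about (227,308), between two narrower ones at (221,222) and (220,394). The blue and pink cells are outside the tray. The measured body is 33 × 59 mm, centred at (0.5198, 0.1993) at 173.5°, so this is the cell to load.

>>> jog_arm:
  rows:
    - [0.4,-0.011,0.004,0.01,0,0,-0.7]
    - [0.4,0,0,0.025,0,0,0]
    - [0.4,0,0,0.025,0,0,0]
    - [0.4,0,0,0.02,0,0,0]
    - [0.4,0,0,0.01,0,0,0]
    - [0.4,0,0,0,0,0,0]
    - [0.4,0,0,0,0,0,0]

```text
time_s: 7.08
tool_pos: [0.5147, 0.2028, 0.2431]
tool_rot: [-180.0, 0.0, -96.4]
force: [0.2, -0.4, 0.2]
grip_width: 0.0523
```

>>> jog_arm:
  rows:
    - [0.4,0.003,0.001,0.012,0,0,0]
    - [0.4,0,0,0.016,0,0,0]
    - [0.4,0,0,0.014,0,0,0]
    - [0.4,0,0,0.008,0,0,0]
    - [0.4,0,0,0.004,0,0,0]
    - [0.4,0,0,0,0,0,0]
    - [0.4,0,0,0,0,0,0]

```text
time_s: 7.67
tool_pos: [0.5136, 0.1995, 0.1893]
tool_rot: [-180.0, 0.0, -96.5]
force: [0.4, 0.8, 0.6]
grip_width: 0.0523
```

>>> jog_arm:
  rows:
    - [0.7,0,0,0,0,0,0]
    - [0.7,0,0,0,0,0,0]
    - [0.7,0,0,0,0,0,0]
    - [0.8,0,0,0,0,0,0]
    - [0.8,0,0,0,0,0,0]
    - [0.8,0,0,0,0,0,0]
    - [0.8,0,0,0,0,0,0]
    - [0.8,0,0,0,0,0,0]
  grip_force: 25

```text
time_s: 8.33
tool_pos: [0.5135, 0.1998, 0.1892]
tool_rot: [-180.0, 0.0, -96.4]
force: [0.1, 1.1, 3.5]
grip_width: 0.0321
```

>>> jog_arm:
  rows:
    - [0.8,0,0,-0.01,0,0,0]
    - [0.8,0,0,-0.03,0,0,0]
    - [0.8,0,0,-0.03,0,0,0]
    - [0.8,0,0,-0.03,0,0,0]
    - [0.8,0,0,-0.02,0,0,-6.6]
    - [0.8,0,0,0,0,0,-6.6]
    - [0.8,0,0,0,0,0,-6.6]
    - [0.8,0,0,0,0,0,-6.6]
    - [0.8,0,0,0,0,0,-6.6]
    - [0.8,0,0,0,0,0,-6.6]
    - [0.8,0,0,0,0,0,-6.6]
    - [0.8,0,0,0,0,0,-6.6]
  grip_force: 40

```text
time_s: 9.33
tool_pos: [0.5129, 0.1986, 0.3086]
tool_rot: [179.9, -0.0, -43.3]
force: [0.1, -0.1, -1.9]
grip_width: 0.0322
```

>>> jog_arm:
  rows:
    - [0.8,0,0,0,0,0,-6.6]
    - [0.8,0,0,0,0,0,-6.9]
    - [0.8,0,0,0,0,0,0]
    - [0.8,0,0,0,0,0,0]

```text
time_s: 9.67
tool_pos: [0.5131, 0.1987, 0.3086]
tool_rot: [179.9, 0.0, -30.4]
force: [0.7, 0.6, -1.5]
grip_width: 0.0316
```

```bash
cat > plan.py <<'E'
from h import *
a=np.radians(239.9);X=np.array([np.cos(a),np.sin(a),0]);Y=np.array([-X[1],X[0],0]);Z=np.array([0,0,1.]);O=np.array([.5806,-.202,0])+.0007*Y
GO=.005
def target(xc,zc,th):
    t=np.radians(th);u=np.cos(t)*X+np.sin(t)*Z;v=-np.sin(t)*X+np.cos(t)*Z
    g=O+xc/1e3*X+zc/1e3*Z+GO*u
    return g+.164*v, np.c_[np.cross(u,-v),u,-v]
def now(): 
    o=status.get_obs(); return np.array(o['tool_pos']),rot(o['tool_rot']),o
def cellnow(p,Rm):
    g=p+.164*Rm[:,2]; c=g-GO*Rm[:,1]-O
    return (np.array([c@X,c@Y,c@Z])*1e3).round(1), np.degrees(np.arcsin(Rm[2,1])).round(2)
def step(xc,zc,th):
    p,Rm,o=now(); P,T=target(xc,zc,th)
    print('t',round(o['time_s'],2),'F(tester xyz)',(np.array([X,Y,Z])@o['force']).round(1),'w',o['grip_width'].round(4),'cell',*cellnow(p,Rm))
    print(' shift mm',(Rm.T@(P-p)*1e3).round(1),'turn',np.degrees(R.from_matrix(Rm.T@T).as_rotvec()).round(2))
E
python3 - <<'E'
from plan import *
step(40,150,0); print(now()[0],now()[2]['tool_rot'])
E
```

```text
Traceback (most recent call last):
  File "plan.py", line 15, in step
    print('t',round(o['time_s'],2),'F(tester xyz)',(np.array([X,Y,Z])@o['force']).round(1),'w',o['grip_width'].round(4),'cell',*cellnow(p,Rm))
                                                                                               ^^^^^^^^^^^^^^^^^^^^^
AttributeError: 'float' object has no attribute 'round'
```

```bash
sed -i "s/o\['grip_width'\].round(4)/round(o['grip_width'],4)/" plan.py
python3 - <<'E'
from plan import *
step(40,150,0)
E
```

```text
t 9.67 F(tester xyz) [-0.9  0.3 -1.5] w 0.0316 cell [-317.6 -260.2  144.6] 0.07
 shift mm [261.8 356.6  -5.1] turn [ 0.07  0.02 -0.27]
```

>>> jog_arm:
  rows:
    - [0.8,0.02,0.027,0,0,0,0]
    - [0.8,0.022,0.03,0,0,0,0]
    - [0.8,0.022,0.03,0,0,0,0]
    - [0.8,0.022,0.03,0,0,0,0]
    - [0.8,0.022,0.03,0,0,0,0]
    - [0.8,0.022,0.03,0,0,0,0]
    - [0.8,0.022,0.03,0,0,0,0]
    - [0.8,0.022,0.03,0,0,0,0]
    - [0.8,0.022,0.03,0,0,0,0]
    - [0.8,0.022,0.03,0,0,0,0]
    - [0.8,0.022,0.03,0,0,0,0]
    - [0.8,0.022,0.03,0,0,0,0]

```text
time_s: 10.67
tool_pos: [0.5601, -0.243, 0.3088]
tool_rot: [180.0, 0.0, -30.4]
force: [1.2, 0.6, -1.5]
grip_width: 0.032
```

>>> jog_arm:
  rows:
    - [0.8,0,0,0,-6.7,0,0]
    - [0.8,0,0,0,-6.7,0,0]
    - [0.8,0,0,0,-6.6,0,0]
    - [0.8,0,0,0,0,0,0]
    - [0.8,0,0,0,0,0,0]

```text
time_s: 11.08
tool_pos: [0.5609, -0.2396, 0.3083]
tool_rot: [160.2, 0.0, -30.1]
force: [0.2, 0.6, -1.7]
grip_width: 0.032
```

Run:
```python
from plan import *
step(40,80.5,20)
shot('wrist','w3.png');p,im,d=shot('side','s3.png')
```

```text
t 11.08 F(tester xyz) [-0.7 -0.2 -1.7] w 0.032 cell [ 93.3   1.  152.3] 19.82
 shift mm [ -1.1 -75.   49.5] turn [-0.18  0.04 -0.01]
```

View pics/w3.png

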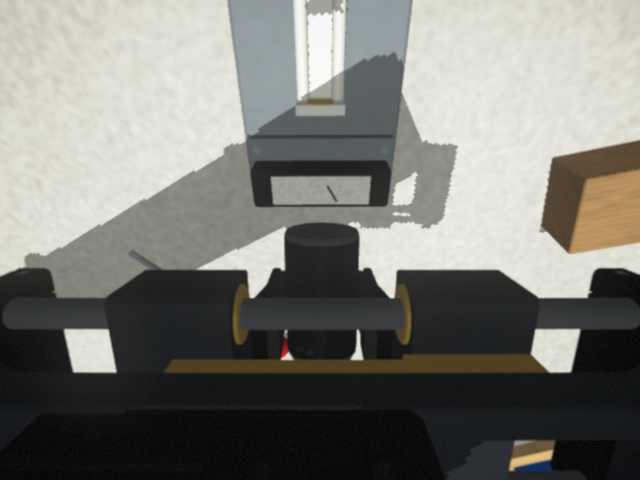

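The held cell's flat end is at about (235,322), in line with the rails and the wall at (105,320). I'll check the grip offset from depth and then descend.

Run:
```python
from plan import *
p0,Rm,o=now(); p,im,d=shot('wrist')
rr,cc=np.nonzero(d>.1);P=world(p,np.c_[rr,cc],d[rr,cc]); L=(P-p0)@Rm*1e3
k=(abs(L[:,0])<12)&(L[:,2]>140)&(L[:,2]<190)&(L[:,1]>-60)&(L[:,1]<40); L=L[k]
print(len(L)); 
for lo in range(-50,30,4):
    m=(L[:,1]>=lo)&(L[:,1]<lo+4)
    if m.sum(): print(lo,m.sum(),L[m,2].min().round(1),np.percentile(L[m,2],50).round(1))
print(np.percentile(L[:,1],[0,1,5]))
e=L[(L[:,2]>152)&(L[:,2]<175)];print('flat y',np.percentile(e[:,1],[5,50,95]) if len(e) else None)
step(40,80.5,20)
```

```text
5862
-38 1030 145.9 157.7
-34 580 145.5 148.2
-30 551 145.0 147.9
-26 542 145.6 147.9
-22 523 145.2 147.9
-18 514 145.3 147.9
-14 466 144.9 148.1
-10 40 148.7 150.8
2 125 145.6 147.3
6 448 145.4 147.7
10 441 145.5 147.8
14 429 145.6 147.9
18 173 146.4 149.1
[-35.91415801 -35.59910467 -35.44754036]
flat y [-35.6000094  -35.36446039 -25.05856421]
t 11.23 F(tester xyz) [ 0.7  0.2 -1.5] w 0.0319 cell [ 95.6   1.4 152.9] 19.89
 shift mm [ -1.6 -77.2  49.2] turn [-0.11  0.04 -0.16]
```

>>> jog_arm:
  rows:
    - [0.8,-0.0005,-0.02,0.01,-0.2,0,0]
    - [0.8,-0.0005,-0.028,0.019,0,0,0]
    - [0.8,0,-0.018,0.014,0,0,0]
    - [0.8,0,-0.009,0.007,0,0,0]
    - [0.8,0,0,0,0,0,0]
    - [0.8,0,0,0,0,0,0]

```text
time_s: 11.73
tool_pos: [0.5861, -0.1955, 0.2362]
tool_rot: [159.8, 0.0, -30.2]
force: [-0.6, -0.7, -0.0]
grip_width: 0.032
```

Run:
```python
from plan import *
step(10.7,69.9,20)
```

```text
t 11.73 F(tester xyz) [ 0.9 -0.1 -0. ] w 0.032 cell [43.6  0.6 80.6] 20.23
 shift mm [ -0.8 -33.9  -1.3] turn [ 0.23  0.05 -0.1 ]
```

>>> jog_arm:
  rows:
    - [0.8,-0.0008,-0.007,-0.001,0.2,0,0]
    - [0.8,0,-0.008,0,0,0,0]
    - [0.8,0,-0.007,0,0,0,0]
    - [0.8,0,-0.003,0,0,0,0]
    - [0.8,0,0,0,0,0,0]
    - [0.8,0,0,0,0,0,0]

```text
time_s: 12.23
tool_pos: [0.5977, -0.1732, 0.2284]
tool_rot: [160.0, -0.0, -30.1]
force: [0.1, -0.6, -1.2]
grip_width: 0.032
```

Run:
```python
from plan import *
step(5,67.6,20)
```

```text
t 12.23 F(tester xyz) [ 0.5  0.4 -1.2] w 0.032 cell [18.  -0.3 72.6] 20.01
 shift mm [  0.3 -13.8   0.3] turn [ 0.01  0.   -0.02]
```

Now feeling for the spring with small steps along the cell axis.

>>> jog_arm:
  rows:
    - [0.8,0,-0.003,0,0,0,0]
    - [0.8,0,-0.003,0,0,0,0]
    - [0.8,0,-0.002,0,0,0,0]
    - [0.8,0,0,0,0,0,0]
    - [0.8,0,0,0,0,0,0]

```text
time_s: 12.65
tool_pos: [0.6014, -0.1669, 0.2255]
tool_rot: [160.0, 0.0, -30.1]
force: [0.1, -0.4, -3.1]
grip_width: 0.0322
```

>>> jog_arm:
  rows:
    - [0.8,0,-0.001,0,0,0,0]
    - [0.8,0,-0.001,0,0,0,0]
    - [0.8,0,0,0,0,0,0]
    - [0.8,0,0,0,0,0,0]

```text
time_s: 12.98
tool_pos: [0.6023, -0.1654, 0.2249]
tool_rot: [160.0, 0.0, -30.1]
force: [-0.4, -0.5, -1.3]
grip_width: 0.0322
```

>>> jog_arm:
  rows:
    - [0.8,0,-0.001,0,0,0,0]
    - [0.8,0,-0.001,0,0,0,0]
    - [0.8,0,0,0,0,0,0]
    - [0.8,0,0,0,0,0,0]

```text
time_s: 13.32
tool_pos: [0.6033, -0.1639, 0.2243]
tool_rot: [160.0, -0.0, -30.2]
force: [-0.2, -0.7, -0.9]
grip_width: 0.0319
```

Run:
```python
from plan import *
step(5,67.6,20)
```

```text
t 13.32 F(tester xyz) [ 0.7  0.2 -0.9] w 0.0319 cell [ 7.1 -0.2 68.5] 20.02
 shift mm [ 0.2 -2.2  0.1] turn [ 0.02  0.02 -0.06]
```

>>> jog_arm:
  rows:
    - [0.8,0,-0.001,0,0,0,0]
    - [0.8,0,-0.001,0,0,0,0]
    - [0.8,0,0,0,0,0,0]
    - [0.8,0,0,0,0,0,0]

```text
time_s: 13.65
tool_pos: [0.6039, -0.1629, 0.2237]
tool_rot: [159.9, -0.0, -30.2]
force: [-2.6, -3.0, 0.5]
grip_width: 0.0322
```

>>> jog_arm:
  rows:
    - [0.8,0,-0.001,0,0,0,0]
    - [0.8,0,-0.001,0,0,0,0]
    - [0.8,0,0,0,0,0,0]
    - [0.8,0,0,0,0,0,0]

```text
time_s: 13.98
tool_pos: [0.6052, -0.1608, 0.2231]
tool_rot: [160.0, -0.0, -30.2]
force: [-3.2, -3.7, 3.1]
grip_width: 0.0322
```

Run:
```python
from plan import *
step(-2,65,20)
```

```text
t 13.98 F(tester xyz) [ 4.7 -0.9  3.1] w 0.0322 cell [ 3.5 -0.1 67.3] 20.03
 shift mm [ 0.1 -5.9  0.3] turn [ 0.03 -0.   -0.07]
```

>>> jog_arm:
  rows:
    - [0.8,0,-0.001,0,0,0,0]
    - [0.8,0,-0.001,0,0,0,0]
    - [0.8,0,0,0,0,0,0]
    - [0.8,0,0,0,0,0,0]

```text
time_s: 14.32
tool_pos: [0.6061, -0.1594, 0.2225]
tool_rot: [159.9, -0.0, -30.2]
force: [-2.8, -3.8, 4.4]
grip_width: 0.0319
```

>>> jog_arm:
  rows:
    - [0.8,0,-0.001,0,0,0,0]
    - [0.8,0,-0.001,0,0,0,0]
    - [0.8,0,0,0,0,0,0]
    - [0.8,0,0,0,0,0,0]

```text
time_s: 14.65
tool_pos: [0.607, -0.158, 0.2219]
tool_rot: [159.9, -0.0, -30.2]
force: [-3.3, -3.9, 3.2]
grip_width: 0.0323
```

Run:
```python
from plan import *
step(-2,65,20)
```

```text
t 14.65 F(tester xyz) [ 5.  -0.9  3.2] w 0.0323 cell [ 0.4  0.1 66.1] 20.09
 shift mm [-0.1 -2.4  0.3] turn [ 0.09 -0.01 -0.1 ]
```

>>> jog_arm:
  rows:
    - [0.8,0,-0.001,0,0,0,0]
    - [0.8,0,-0.001,0,0,0,0]
    - [0.8,0,-0.0008,0,0,0,0]
    - [0.8,0,0,0,0,0,0]
    - [0.8,0,0,0,0,0,0]

```text
time_s: 15.07
tool_pos: [0.6082, -0.1562, 0.2211]
tool_rot: [159.9, -0.0, -30.2]
force: [-4.5, -5.5, 4.4]
grip_width: 0.0318
```

Run:
```python
from plan import *
step(-2.2,60.6,10)
shot('wrist','w4.png');p,im,d=shot('side');p2,im2,d2=shot('scene')
cv2.imwrite('pics/s4.png',np.hstack([cv2.resize(im[130:230,320:450],(400,308),interpolation=cv2.INTER_CUBIC),cv2.resize(im2[290:390,150:280],(400,308),interpolation=cv2.INTER_CUBIC)])[:,:,::-1])
```

```text
t 15.07 F(tester xyz) [ 7.  -1.1  4.4] w 0.0318 cell [-1.7  0.2 65.4] 20.13
 shift mm [-0.1 26.7  7.7] turn [ 1.013e+01 -1.000e-02 -1.200e-01]
```

View pics/s4.png

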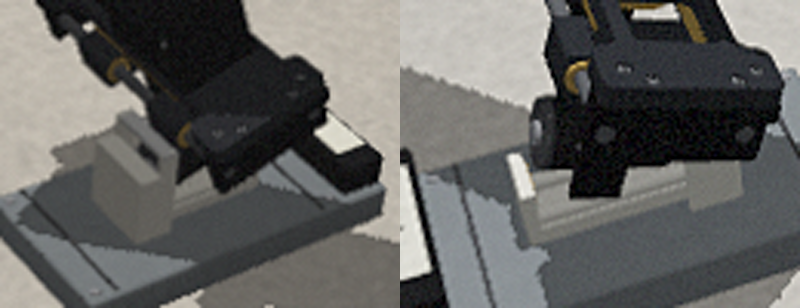

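Side crop: the flat end is under the bridge at about (150,150). Scene crop: the nub end is at about (540,130), above the wall's inner edge. I'll verify from scene depth that it is inside the wall.

Run:
```python
from plan import *
p,im,d=shot('scene'); rr,cc=np.nonzero(d>.1);P=world(p,np.c_[rr,cc],d[rr,cc])-O
x,y,z=P@X*1e3,P@Y*1e3,P@Z*1e3; b=(abs(y)<17)&(x>10)&(x<60)
for lo in range(44,92,3):
    m=b&(z>=lo)&(z<lo+3)
    if m.sum(): print(lo,m.sum(),'x',np.percentile(x[m],[2,25,50,75,98]).round(1),'y',np.percentile(y[m],[5,95]).round(1))
```

```text
44 7 x [32.8 33.5 35.5 37.5 37.8] y [ 8.5 15.7]
47 15 x [31.9 33.3 35.  36.9 37.9] y [-6.4 15.5]
50 9 x [33.  33.9 35.3 37.  37.8] y [-5.1 14.9]
53 64 x [31.6 33.2 34.9 36.3 37.7] y [-14.2  13.9]
56 10 x [32.1 32.4 34.5 36.5 37.3] y [-10.   12.8]
59 3 x [13.4 13.7 14.  21.4 28.3] y [-4.4 14. ]
62 15 x [15.2 23.1 27.9 28.4 28.9] y [-7.4 12.8]
65 17 x [13.4 18.6 23.9 26.9 27.8] y [ 5.9 15.5]
68 22 x [13.  17.5 21.8 26.  27.2] y [-0.6 15.9]
71 29 x [12.2 21.1 24.8 25.7 28. ] y [-14.   16.2]
74 28 x [12.3 16.2 23.8 24.5 27.4] y [-11.1  16.4]
77 38 x [11.3 16.9 22.6 23.7 26.7] y [-9.6 16.4]
80 45 x [11.  15.9 21.7 22.7 25.6] y [-8.  16.1]
83 41 x [10.4 13.9 19.2 21.1 22.3] y [-9.7 13.7]
86 52 x [10.4 12.9 15.7 19.  20.5] y [-8.8 11.5]
89 32 x [11.7 15.  16.9 18.4 19.6] y [-4.9  7.9]
```

```bash
cat >> plan.py <<'E'
def rows(wps):
    p,Rm,o=now(); step(*wps[-1])
    for w in wps:
        P,T=target(*w); print((Rm.T@(P-p)*1e3).round(1),np.degrees(R.from_matrix(Rm.T@T).as_rotvec()).round(1)); p,Rm=P,T
E
python3 - <<'E'
from plan import *
f=lambda t:(-2.4,39.2+30.75*np.sin(np.radians(t))+16.5*np.cos(np.radians(t)),t)
rows([f(t) for t in (18,16,14,12,10,8,6)])
E
```

```text
t 15.27 F(tester xyz) [ 5.7 -1.7  4.6] w 0.0322 cell [-1.6  0.2 65.4] 20.14
 shift mm [-0.1 36.9 12.1] turn [ 1.414e+01 -1.000e-02 -1.300e-01]
[-0.2  5.   0.9] [ 2.1 -0.  -0.1]
[0.  5.5 1.1] [ 2. -0.  0.]
[0.  5.5 1.1] [ 2. -0. -0.]
[0.  5.5 1.2] [ 2.  0. -0.]
[-0.   5.5  1.2] [ 2. -0.  0.]
[-0.   5.6  1.2] [ 2.  0. -0.]
[-0.   5.6  1.3] [ 2. -0. -0.]
```

>>> jog_arm:
  rows:
    - [0.8,0,0.005,0.0009,2.1,0,0]
    - [0.8,0,0,0,0,0,0]
    - [0.8,0,0.0055,0.0011,2,0,0]
    - [0.8,0,0,0,0,0,0]
    - [0.8,0,0.0055,0.0011,2,0,0]
    - [0.8,0,0,0,0,0,0]
    - [0.8,0,0,0,0,0,0]

```text
time_s: 15.85
tool_pos: [0.5997, -0.1713, 0.2222]
tool_rot: [166.0, -0.0, -30.3]
force: [-1.8, -6.5, 0.1]
grip_width: 0.032
```

Run:
```python
from plan import *
f=lambda t:(-2.4,39.2+30.75*np.sin(np.radians(t))+16.5*np.cos(np.radians(t)),t)
rows([f(t) for t in (12,10,8,6,4)])
```

```text
t 15.85 F(tester xyz) [6.5 1.7 0.1] w 0.032 cell [-1.2  0.4 61.9] 14.03
 shift mm [-0.3 26.3  7. ] turn [10.03 -0.02 -0.2 ]
[-0.4  4.6  0.1] [ 2.  -0.  -0.2]
[-0.   5.5  1.2] [ 2. -0.  0.]
[-0.   5.6  1.2] [ 2.  0. -0.]
[-0.   5.6  1.3] [ 2. -0. -0.]
[0.  5.6 1.3] [2. 0. 0.]
```

>>> jog_arm:
  rows:
    - [0.8,-0.0003,0.0044,0.0001,2,0,-0.2]
    - [0.8,0,0,0,0,0,0]
    - [0.8,0,0.0055,0.0012,2,0,0]
    - [0.8,0,0,0,0,0,0]
    - [0.8,0,0.0056,0.0012,2,0,0]
    - [0.8,0,0,0,0,0,0]
    - [0.8,0,0,0,0,0,0]

```text
time_s: 16.43
tool_pos: [0.5914, -0.1849, 0.2226]
tool_rot: [172.0, 0.0, -30.1]
force: [-2.0, -6.1, -1.0]
grip_width: 0.0321
```

Run:
```python
from plan import *
f=lambda t:(-2.2,38.7+30.75*np.sin(np.radians(t))+16.5*np.cos(np.radians(t)),t)
rows([f(t) for t in (6,4,2,0)])
p,im,d=shot('scene'); rr,cc=np.nonzero(d>.1);P=world(p,np.c_[rr,cc],d[rr,cc])-O
x,y,z=P@X*1e3,P@Y*1e3,P@Z*1e3; b=(abs(y)<17)&(x>10)&(x<60)
for lo in range(44,80,3):
    m=b&(z>=lo)&(z<lo+3)
    if m.sum(): print(lo,m.sum(),'x',np.percentile(x[m],[2,25,50,75,98]).round(1))
```

```text
t 16.43 F(tester xyz) [ 6.3  1.4 -1. ] w 0.0321 cell [-2.2  0.1 59.6] 8.05
 shift mm [-0.1 22.3  6.6] turn [ 8.05  0.01 -0.01]
[-0.1  5.7  1.5] [ 2.  0. -0.]
[-0.   5.6  1.3] [2. 0. 0.]
[0.  5.6 1.3] [ 2. -0. -0.]
[-0.   5.7  1.3] [2. 0. 0.]
44 12 x [30.  32.1 34.6 36.6 37.8]
47 11 x [27.  34.3 36.  37.6 37.9]
50 15 x [26.4 29.  32.9 35.1 37.6]
53 71 x [26.3 33.  34.5 36.3 37.8]
56 11 x [26.  29.1 34.1 36.  37.5]
59 6 x [25.2 25.5 25.6 25.8 27.8]
62 9 x [25.3 25.7 27.4 27.8 28.1]
65 11 x [24.7 24.8 25.1 26.2 27.3]
68 19 x [23.9 24.3 24.7 26.1 27. ]
71 3 x [24.  24.2 24.4 25.2 25.9]
74 9 x [22.8 23.2 23.5 23.8 23.8]
77 8 x [20.7 21.6 22.4 22.7 23.3]
```

The nub end is inside the wall (x about 26–28 mm against 32 mm). Bringing it level.

>>> jog_arm:
  rows:
    - [0.8,0,0.0057,0.0014,2,0,0]
    - [0.8,0,0,0,0,0,0]
    - [0.8,0,0.0056,0.0013,2,0,0]
    - [0.8,0,0,0,0,0,0]
    - [0.8,0,0.0056,0.0013,2,0,0]
    - [0.8,0,0,0,0,0,0]
    - [0.8,0,0.0057,0.0013,2,0,0]
    - [0.8,0,0,0,0,0,0]
    - [0.8,0,0,0,0,0,0]

```text
time_s: 17.23
tool_pos: [0.5799, -0.2047, 0.2193]
tool_rot: [180.0, 0.0, -30.1]
force: [-3.5, -6.5, 0.0]
grip_width: 0.0321
```

Run:
```python
from plan import *
step(0.5,54,0)
```

```text
t 17.23 F(tester xyz) [7.3 0.2 0. ] w 0.0321 cell [-2.2 -0.  55.3] 0.04
 shift mm [-0.   2.8  1.3] turn [ 0.04  0.02 -0.01]
```

>>> jog_arm:
  rows:
    - [0.8,0,0,0.0005,0,0,0]
    - [0.8,0,0,0.0005,0,0,0]
    - [0.8,0,0,0.0003,0,0,0]
    - [0.8,0,0,0,0,0,0]
    - [0.8,0,0,0,0,0,0]

```text
time_s: 17.65
tool_pos: [0.5803, -0.204, 0.2185]
tool_rot: [180.0, -0.0, -30.0]
force: [-4.4, -6.1, 0.5]
grip_width: 0.0321
```

>>> jog_arm:
  rows:
    - [0.8,0,0.001,0,0,0,0]
    - [0.8,0,0.001,0,0,0,0]
    - [0.8,0,0,0,0,0,0]
    - [0.8,0,0,0,0,0,0]

```text
time_s: 17.98
tool_pos: [0.5794, -0.2055, 0.2185]
tool_rot: [180.0, -0.0, -30.0]
force: [-3.6, -5.5, 1.6]
grip_width: 0.0324
```

Run:
```python
from plan import *
step(0.5,54,0)
```

```text
t 17.98 F(tester xyz) [ 6.5 -0.3  1.6] w 0.0324 cell [-1.3  0.1 54.5] 0.01
 shift mm [-0.   1.8  0.5] turn [ 0.01 -0.01  0.07]
```

>>> jog_arm:
  rows:
    - [0.8,0,0.0008,0.0004,0,0,0]
    - [0.8,0,0.0007,0.0004,0,0,0]
    - [0.8,0,0,0,0,0,0]
    - [0.8,0,0,0,0,0,0]

```text
time_s: 18.32
tool_pos: [0.5791, -0.2058, 0.2183]
tool_rot: [-179.9, -0.0, -30.0]
force: [-3.5, -3.6, 5.2]
grip_width: 0.0321
```

>>> jog_arm:
  rows:
    - [0.8,0,0.0005,0.0004,0,0,0]
    - [0.8,0,0.0005,0.0003,0,0,0]
    - [0.8,0,0,0,0,0,0]
    - [0.8,0,0,0,0,0,0]

```text
time_s: 18.65
tool_pos: [0.579, -0.206, 0.2182]
tool_rot: [-179.9, -0.1, -30.0]
force: [-4.2, -2.6, 7.1]
grip_width: 0.0319
```

Run:
```python
from plan import *
step(1,54,0)
```

```text
t 18.65 F(tester xyz) [ 4.4 -2.3  7.1] w 0.0319 cell [-1.1  0.1 54.2] -0.12
 shift mm [0.1 1.8 0.2] turn [-0.12 -0.06  0.14]
```

>>> jog_arm:
  rows:
    - [0.75,0,0,0,0,0,0]
    - [0.6,0,0,0,0,0,0]
    - [0.4,0,0,0,0,0,0]
    - [0.4,0,0,0,0,0,0]
    - [0.4,0,0,0,0,0,0]
    - [0.4,0,0,0,0,0,0]
  grip_force: 5

```text
time_s: 19.15
tool_pos: [0.5786, -0.2056, 0.2168]
tool_rot: [-179.9, 0.1, -29.9]
force: [-0.1, -0.2, 0.5]
grip_width: 0.0497
```

>>> jog_arm:
  rows:
    - [0.4,0,0,-0.015,0,0,0]
    - [0.4,0,0,-0.025,0,0,0]
    - [0.4,0,0,-0.025,0,0,0]
    - [0.4,0,0,-0.025,0,0,0]
    - [0.4,0,0,-0.02,0,0,0]
    - [0.4,0,0,0,0,0,0]
    - [0.4,0,0,0,0,0,0]

```text
time_s: 19.73
tool_pos: [0.5789, -0.2062, 0.3283]
tool_rot: [-179.9, -0.1, -30.0]
force: [-0.3, 0.5, -0.9]
grip_width: 0.0521
```

Run:
```python
from plan import *
step(1,54,0)
for c in ('wrist','scene','side'):
    p,im,d=shot(c,c+'5.png'); rr,cc=np.nonzero(d>.1);P=world(p,np.c_[rr,cc],d[rr,cc])-O
    x,y,z=P@X*1e3,P@Y*1e3,P@Z*1e3
    for lo in range(-30,42,6):
        m=(x>=lo)&(x<lo+6)&(abs(y)<18)&(z>45)&(z<80)
        if m.sum()>3: print(c,lo,m.sum(),'z',np.percentile(z[m],[50,97]).round(1),'y',np.percentile(y[m],[3,97]).round(1))
    if c=='wrist': print(proj(p,[O+.054*Z]))
a=cv2.imread('pics/scene5.png')[290:390,150:280];b=cv2.imread('pics/side5.png')[130:230,320:450]
cv2.imwrite('pics/f.png',np.hstack([cv2.resize(q,(400,308),interpolation=cv2.INTER_CUBIC) for q in (a,b)]))
```

```text
t 19.73 F(tester xyz) [-0.3 -0.5 -0.9] w 0.0521 cell [ -0.9   0.2 164.3] -0.12
 shift mm [-1.000e-01  1.700e+00  1.103e+02] turn [-0.12 -0.11  0.15]
wrist -30 95 z [63.8 67.3] y [-15.6  15.9]
wrist -24 190 z [66.6 71.8] y [-16.3  15.9]
wrist -18 347 z [69.3 72.1] y [-15.5  15.2]
wrist -12 346 z [69.5 72.2] y [-15.5  15.3]
wrist -6 334 z [69.4 72.1] y [-14.9  15.4]
wrist 0 327 z [69.5 72.1] y [-15.   15.5]
wrist 6 317 z [69.5 72. ] y [-15.1  14.8]
wrist 12 315 z [69.6 72. ] y [-15.2  14.9]
wrist 18 321 z [69.4 72.1] y [-15.2  15. ]
wrist 24 284 z [69.4 71.8] y [-15.3  15.1]
wrist 30 38 z [55.1 70.9] y [-14.3  14.9]
wrist 36 111 z [54.3 55.5] y [-14.   14.1]
[[235.68672365 320.68480758]]
scene -30 85 z [65.3 72.8] y [-5.  16.1]
scene -24 102 z [66.2 72.4] y [-5.2 16.7]
scene -18 105 z [66.5 72.9] y [-5.9 16.1]
scene -12 106 z [66.5 72.7] y [-6.8 16.3]
scene -6 107 z [66.8 72.8] y [-5.6 16.3]
scene 0 107 z [66.  72.5] y [-6.3 16.5]
scene 6 110 z [66.6 73. ] y [-7.1 16. ]
scene 12 110 z [66.2 72.8] y [-6.3 16.7]
scene 18 110 z [66.  72.6] y [-6.3 17.2]
scene 24 117 z [65.4 71.8] y [-8.8 16.4]
scene 30 79 z [54.9 60.3] y [-12.7  15.4]
scene 36 35 z [54.2 56.2] y [-14.6  15.1]
side -30 13 z [61.2 63.3] y [-17.   14.2]
side -24 31 z [62.7 71.4] y [-18.  -4.]
side -18 32 z [67.7 72. ] y [-17.5  -0.3]
side -12 50 z [65.3 72.2] y [-17.9   1.9]
side -6 43 z [66.1 72.3] y [-17.4   5.3]
side 0 47 z [66.8 72. ] y [-17.9   5.7]
side 6 36 z [68.2 71.7] y [-17.4   4.4]
side 12 44 z [67.9 72.3] y [-17.9   6.5]
side 18 47 z [67.6 73.7] y [-17.5   3.8]
side 24 40 z [66.3 71.3] y [-17.5   5.5]
side 30 14 z [52.1 69.7] y [-17.5   3. ]
side 36 9 z [52.9 54.3] y [-17.1  -8. ]
```

View pics/f.png

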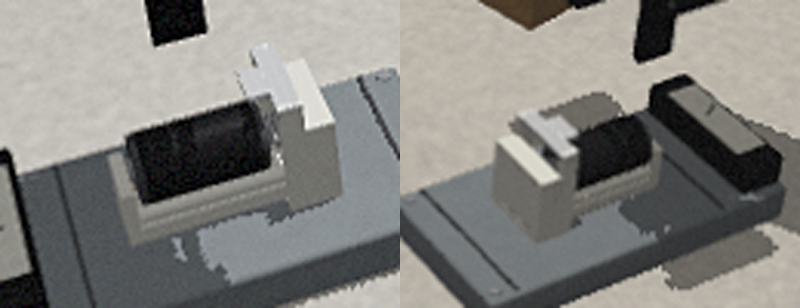

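The crops show the cell lying level between the bridge/spring and the far wall, and the gripper is clear. The top height is uniform along its length. With the same bias that the tray cell showed, the centre comes out at z≈54 mm.

```bash
python3 -c "
from cell import env; print(env.sign_off())"
```

```text
the job is handed in; nothing more can be done
None
```

The thick cell, taken from the tray's middle berth, is loaded in the tester and the job is handed in at about 20 s; sign-off reports no verdict.

**Insertion:** I slid the cell under the bridge at 20° and first felt the spring at about 4 N. I pressed it in roughly 8–10 mm, brought the nub end down inside the far wall, and pressed lightly onto the rails. The highest wrist force I read was about 8 N, against the 35 N limit.

**Last checks:**
- **Level and height:** all three cameras show the top of the cell at an even height along its length, so it lies level. I put the centre at about 54 mm.
- **Centre line:** the wrist camera, the nearest, puts it within about 1 mm; the scene and side cameras alone could not confirm this.
- **Gripper:** open and about 110 mm above the cell, touching nothing.

**Disagreements and gaps:**
- Raw depth read the cell top 1.5–2 mm high. The cell in the tray showed the same bias, so I corrected for it.
- The arm stopped moving toward the far wall about 2 mm before I expected it to arrive, with the cell pressed on the rails. I did not resolve that while gripping. After release, depth showed the cell reaching the wall.
- I did not re-measure the bystanders at the end; the arm passed well above them.

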